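# Get the sharpening plate out of its recess and onto the stand

### The job

The flat sharpening plate lies sunk in the recess on top of the little drawer chest, where it cannot be gripped. Press lightly on it, slide it out over the chest's open front edge until it overhangs enough to pinch, then pick it up by the overhanging end, set it down gently, still held, flat and centred on the sharpening stand, and push it lengthwise until it butts against the stand's end stop; then let go. Do not press or push hard, do not drop the plate, and leave the other tools on the bench where they are.

Things in the scene. Friction and masses are not known exactly. Their poses are not given: they have to be found in the camera images.
- plate_center (a point): centre (half-way up) of the loose metal sharpening plate, 120 (x) x 60 (y) x 8 (z) mm, 0.2-0.35 kg, dark abrasive top. Starts flat in the chest's recess, long side along the chest's x, front end 15-25 mm behind the front edge. Slides on chest and stand with friction about 0.18; fingers on its top grip better: 7-10 N of press drags it. Limits: 18 N on the chest while sliding, 25 N on the stand
- lip (a point): middle of the front edge of the recess floor on the chest, 65-75 mm above the table (varies), over which the plate is slid. Axes of the chest: -x points out over the edge, +x into the recess, z up. Nothing stands in front of the edge except two small drawer knobs, all below 60 mm, sticking out 10 mm
- chest: fixed wooden drawer chest, 170 (x) x 100 (y) mm, its recess floor 75 mm above its origin, origin at the centre of its underside (set up to 10 mm into the bench); in its top a recess 145 mm long (x), 68 mm wide, open at the front (-x), with 16 mm wide, 6 mm high rails along both long sides (the plate's top stands 2 mm above them) and a 16 mm high wall at its far (+x) end
- stop (a point): middle of the foot of the end stop's face, at the level of the stand's bed, 44-50 mm above the table (varies); axes of the stand. The stop is 6 mm high; its face looks to -x. The flat bed runs from here 113 mm along -x. The seated plate lies flat on the bed, one end against this face: its centre is then 60 mm along -x and 4 mm above this point
- stand: fixed metal sharpening stand, origin under its centre: foot plate 150 (x) x 90 (y) x 8 mm, a 34 mm wide column, and on it an aluminium bed 44 mm wide (y), its top 50 mm above the origin, with the end stop at +x. The bed is 16 mm narrower than the plate, so fingers holding the plate by its long sides fit down beside it. Held by its end, the plate droops unless gripped firmly (about 80 N)
- tin_center (a point): bystander, leave alone: centre of a flat round tin, 72 mm across and 24 mm high
- awl: bystander, leave alone: screwdriver-like awl with a wooden handle, 140 mm long, lying flat; origin at its middle
- hammer: bystander, leave alone: hammer lying flat, about 260 mm long; origin under its middle
- last: bystander, leave alone: wooden shoe last, about 240 x 70 x 87 mm; origin under its middle
- shoe: bystander, leave alone: black shoe, about 240 x 70 x 87 mm; origin under its middle
- glue: bystander, leave alone: upright glue bottle, 52 mm across and 110 mm high; origin at its foot
Things that resemble listed ones, but are neither listed nor needed, are in the scene too. Leave any brown look-alike of the part that bears plate_center alone. Of the things that look like the stand, take the one that is farthest to the robot's left at the start.

How it is judged (in metres and radians):
On the way, in this order (a step that is already met when the one before it is completed fails the run):
1. the plate, lying flat on the chest, overhangs its front edge by at least 25 mm (x of plate_center in the frame of lip between 0 and 0.035 m and angle between plate_center's own z axis and vertical below 0.06 rad and z of plate_center in the frame of lip below 0.007 m), for 0.2 s.
2. the plate is lifted clear of the chest, roughly level (z of plate_center in the frame of lip above 0.025 m and contact force between the fingers and plate above 1 N and angle between plate_center's own z axis and vertical below 0.6 rad), for 0.1 s.
3. the plate is set down on the stand while still held (contact force between plate and stand above 0.4 N and contact force between the fingers and plate above 1 N and horizontal distance between plate_center and stop below 0.12 m and z of plate_center in the frame of stop below 0.012 m), for 0.1 s.
At the end, for the whole second after the job is handed in: the plate rests, released and still, flat on the stand's bed, centred across it within 8 mm and in line with it within 0.10 rad, its end no more than 1.5 mm from the end stop (x of plate_center in the frame of stop between -0.0615 and -0.0575 m and y of plate_center in the frame of stop between -0.008 and 0.008 m and z of plate_center in the frame of stop between 0.002 and 0.006 m and angle between the x axis of plate_center and the x axis of stop, either way round below 0.1 rad and angle between plate_center's own z axis and vertical below 0.05 rad and linear speed of plate below 0.01 m/s and contact force between the fingers and plate below 0.05 N); the robot touches nothing.
It fails at once if the plate is pressed against the chest with more than 18 N while being slid (until it overhangs 25 mm), or with more than 35 N later ((contact force between plate and chest above 18 N and x of plate_center in the frame of lip above 0.035 m) or contact force between plate and chest above 35 N).
It fails at once if the plate is pressed against the stand with more than 25 N (contact force between plate and stand above 25 N).
It fails at once if the plate is dropped (height (world z) of plate_center below 0.035 m).
It fails at once if another tool on the bench is moved by more than 30 mm (distance of any of tin_center, awl, hammer, last, shoe, glue from where it was at the start of the episode above 0.03 m).
It also fails if it takes over 64 s, if anything falls off the work surface, if the arm or the gripper's body presses on something with over 40 N, if the wrist force passes 120 N, or if a joint passes its speed limit or range.

### The arm

A 7-joint arm with a two-finger parallel gripper is mounted at the origin on the work surface. World frame = base frame: x ahead of the robot, y to its left, z up, the work surface at z = 0. Lengths are in mm, angles in rad, forces in N, time in s.
With the tool pointing down it reaches from about 425 to 950 mm from the base axis. Payload 4.7 kg.
Tool frame: the origin (TCP) lies midway between the tips of the shut fingers; the grasp point (between the pads) lies manip.grip_depth behind it (manip.grip_depth is the distance from the TCP to the grasp point, in mm); z points along the fingers, y is the direction in which the jaws open and shut (so a half turn about z gives the same grasp; the last joint's range is limited). The gripper opens to 85 mm and grips with 20 to 120 N. Pads are 22 mm wide; open, the fingers measure 114 mm over their backs; the gripper's body (76 mm by 85 mm) begins 54 mm behind the grasp point. The pads swing forward as they close: fully open they stand 13 mm farther back than shut.
Start: joints at [-1.265, 0.469, -0.049, 1.532, 0.024, 1.141, -0.082], TCP at [221.752, 637.554, 231.335] pointing down, gripper open.
Joint ranges: [-2.59, 2.59], [-0.33, 1.99], [-1.39, 1.29], [0.1, 2.45], [-1.04, 4.18], [0.21, 1.99], [-2.66, 2.66]. Speed limits (rad/s): [2.57, 2.57, 3.14, 3.14, 3.14, 3.14, 3.14].

### API

Orientations are given as a unit quaternion [x, y, z, w].
In Python, from workcell import manip gives the robot as it stands.
- The arm moves only by the tool carry_out, never from a script. Its arguments are lists of equal length, an entry for each row: "jaw": the gripper command: -1 is shut, 1 is fully open, values between are in proportion; "translation": the shift along the tool's x, y, z in m, a list of three; "yaw": the turn about the tool's z in rad. A call has 1 to 8 rows; each row is the pose to reach, as a shift and turn from the pose commanded when the call began, along the tool's axes at that moment; what a row does not reach only later rows make up. A row lasts 1/12 s, in which the tool goes at most 41.7 mm and 7.16 degrees, less where a joint would pass 70% of its speed; a pose out of reach is approached as far as the arm can. A call with a gripper value outside its range is refused whole. The fingers move at their own pace and stop on an object; the grip force is fixed at half the most. Time passes only in rows, so rows that repeat a pose let the fingers close. It gives the time, the measured TCP pose, the force and the opening at its end, in the units of the state.
- manip.sense(): the state, without advancing time (a new reading comes with each control period).
- manip.read_camera(name): name is "side" or "top" or "wrist"; returns (picture, depth): 480x640x3 uint8, red, green, blue; 480x640 float32, mm along the optical axis (not along the pixel's ray), 0 where there is no reading.
- manip.get_calibration(name): a dict with "vfov" (degrees; the focal length in pixels is half the picture's height over the tangent of half this angle, whatever the lens; pixels are square), "cx", "cy" (the principal point, pixels), "view" (4x4, takes a point from world to camera coordinates). Camera axes: x right, y down, z forward; pixel columns grow to the right and rows downward; lengths in mm; the calibration is good to about 2 mm. A picture is of the moment at which its call begins: read the wrist's pose just before it. get_calibration takes no time and is no camera call; for the wrist camera it gives the pose at the moment of the call.
- manip.job_done(): hands the job in, once; it reports no verdict.
The state is a dict: "time": time; "joint_pos": joint angles; "qd": joint speeds; "effort": joint torques, N m; "ee_pos": TCP position; "ee_rot": TCP orientation; "ft_force": force on the tool from outside, world axes, zero at the start; "torque": the same for the moment, N m; "gripper_width": finger opening in mm.
Only numpy, scipy, OpenCV 4.12 (cv2) and the standard library are available. Lean on these libraries where they do the work, as an engineer would, in place of code of your own. Each camera call takes 0.05 s, during which the arm holds its last target. There are 200 camera calls.

## Working session

There is one attempt and no reset: what is moved stays moved. The work goes in short steps, Python scripts to look and compute and a tool call to move; the robot and the scene stay as the last step left them, time stands still between calls to the robot, and variables do not carry over. Pictures are saved under pics/ and viewed, about 8 in all and at most 12, crops included, and the job is handed in when it is done.

Besides the shell and the picture viewer there is one more tool, called after "Request:" as name(argument=value, ...) on one line, values as JSON. carry_out: Moves the arm, as the interface text tells. Its arguments: {"type":"object","properties":{"jaw":{"type":"array","items":{"type":"number"}},"translation":{"type":"array","items":{"type":"array","items":{"type":"number"}}},"yaw":{"type":"array","items":{"type":"number"}}},"required":["jaw","translation","yaw"]}

```bash
mkdir -p pics
cat > h.py <<'E'
import numpy as np, cv2
from workcell import manip
def cam(n):
    c=manip.get_calibration(n); p,d=manip.read_camera(n); return p,d,c
def pts(d,c):
    f=240/np.tan(np.radians(c['vfov'])/2)
    v,u=np.mgrid[:480,:640]
    P=np.stack([(u-c['cx'])/f*d,(v-c['cy'])/f*d,d,np.ones_like(d)],-1)
    return (P@np.linalg.inv(np.array(c['view'])).T)[...,:3]
def save(n,p): cv2.imwrite('pics/'+n,cv2.cvtColor(p,cv2.COLOR_RGB2BGR))
E
python3 - <<'E'
from h import *
print(manip.sense(),manip.grip_depth)
for n in("top","side","wrist"):
    p,d,c=cam(n); save(n+'0.png',p); np.savez(''+n+'0.npz',p=p,P=pts(d,c),d=d); print(n,c)
a=cv2.imread('pics/top0.png');
E
```

```text
{'time': 0.0, 'joint_pos': array([-1.26490159,  0.46941999, -0.04857327,  1.53369455,  0.02413902,
        1.14102586, -0.08230114]), 'qd': array([-6.27533881e-04, -7.65416696e-05, -1.01116285e-03, -1.10064082e-03,
       -1.16587031e-03, -4.21916930e-06, -4.20350444e-04]), 'effort': array([-1.21239231e-03, -5.10320306e+01, -4.74809075e-02, -2.37714708e+01,
        1.06543419e-02,  7.71366816e-03, -7.43808556e-06]), 'ee_pos': array([221.60697737, 636.95855251, 230.27557646]), 'ee_rot': array([ 1.66603049e-01,  9.86023561e-01, -9.74963224e-04, -1.04460553e-04]), 'ft_force': array([-0.64388585,  0.12630783,  0.35019703]), 'torque': array([-0.07258811, -0.03825442,  0.06833091]), 'gripper_width': 85.39906446663656} 18.700000000000003
top {'vfov': 54.833180504066014, 'cx': 323.3527268421052, 'cy': 242.80496398367163, 'view': array([[-5.39895551e-02, -9.98536793e-01, -3.06624692e-03,
         3.11571066e+01],
       [-9.70408936e-01,  5.31919885e-02, -2.35535790e-01,
         5.71306049e+02],
       [ 2.35354252e-01, -9.74095910e-03, -9.71860839e-01,
         8.81010187e+02],
       [ 0.0
[... 242 characters left out ...]
02e+02],
       [-2.66872789e-01, -4.45838990e-01, -8.54404184e-01,
         2.39790486e+02],
       [ 4.13056530e-01,  7.48084655e-01, -5.19378139e-01,
         7.74791503e+02],
       [ 0.00000000e+00,  0.00000000e+00,  0.00000000e+00,
         1.00000000e+00]])}
wrist {'vfov': 67.67998674859018, 'cx': 318.5000442077924, 'cy': 239.74275603586474, 'view': array([[ 3.27982129e-01,  9.44681380e-01, -2.19381462e-03,
        -6.73926694e+02],
       [ 8.95519706e-01, -3.10172696e-01,  3.19119657e-01,
        -4.20799770e+01],
       [ 3.00785937e-01, -1.06630149e-01, -9.47711893e-01,
         3.80902952e+02],
       [ 0.00000000e+00,  0.00000000e+00,  0.00000000e+00,
         1.00000000e+00]])}
```

View pics/top0.png

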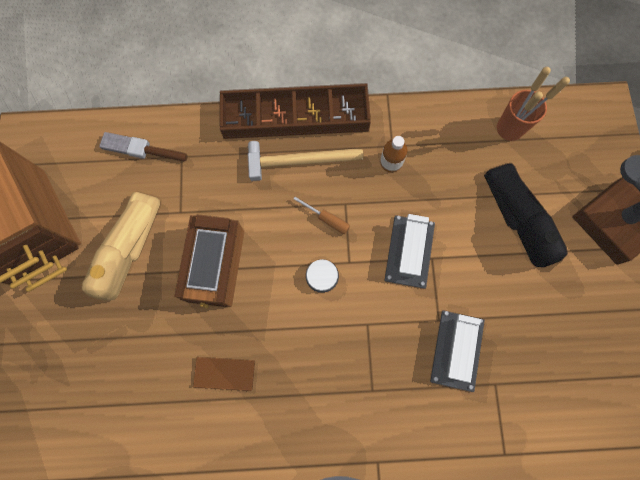

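View pics/side0.png

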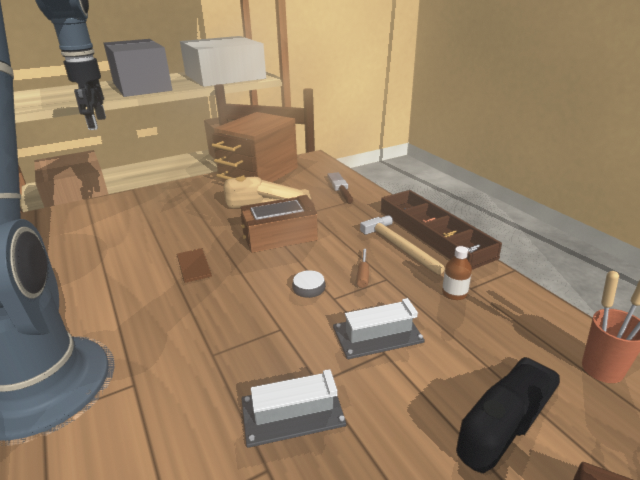

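The top view shows the chest with the plate around (208,260), its open front toward the robot (knob at 203,304). The two stands are at (410,250) and (458,350). The one at (410,250) is farther left (+y), so it is the target, and its stop is at the top end (415,218). I'll measure from colour and depth.

Run:
```python
from h import *
z=np.load('top0.npz'); p=z['p'].astype(int);P=z['P']
def rect(m,name):
    n,l,s,c=cv2.connectedComponentsWithStats(m.astype(np.uint8)); i=1+s[1:,4].argmax(); m=l==i
    Q=P[m]; Q=Q[np.isfinite(Q).all(1)]; h=np.median(Q[:,2]); 
    r=cv2.minAreaRect(Q[:,:2].astype(np.float32)); b=cv2.boxPoints(r)
    print(name,s[i],'z pct',np.percentile(Q[:,2],[2,25,50,75,98]).round(1),'rect',np.round(r[0],1),np.round(r[1],1),round(r[2],2)); print(b.round(1).tolist())
    return m
sat=p.max(-1)-p.min(-1); v=p.mean(-1)
R=np.zeros((480,640),bool)
r=R.copy(); r[215:305,178:242]=1
rect(r&(sat<35)&(P[...,2]>55),'plate')
rect(r&(P[...,2]>50),'chest')
rect(r&(P[...,2]>83),'wall')
r=R.copy(); r[208:292,380:440]=1
rect(r&(P[...,2]>40)&(P[...,2]<52.5),'bed'); rect(r&(P[...,2]>40),'bed+stop');rect(r&(P[...,2]>51.5),'stop'); rect(r&(P[...,2]>4)&(P[...,2]<14),'foot')
# centreline heights
for uv in [(203,293),(206,260),(410,250),(415,219),(413,235),(405,265),(196,297)]: print(uv,P[uv[1],uv[0]].round(1),p[uv[1],uv[0]])
a=cv2.cvtColor(z['p'],cv2.COLOR_RGB2BGR)
cv2.imwrite('pics/crop.png',np.hstack([cv2.resize(a[205:310,170:250],(400,525),interpolation=2),cv2.resize(a[205:295,375:445],(400,525),interpolation=2)]))
```

```text
plate [ 185  227   44   64 1914] z pct [75.3 81.6 82.9 84.  86.5] rect [494.2 129.6] [350.7 139.6] 61.3
[[348.70001220703125, 9.300000190734863], [471.20001220703125, -57.70000076293945], [639.5999755859375, 249.89999389648438], [517.2000122070312, 317.0]]
chest [ 178  215   63   90 4509] z pct [57.6 78.7 81.5 83.6 92.2] rect [507.1 135.6] [358.6 188.5] 66.32
[[348.70001220703125, 9.300000190734863], [521.4000244140625, -66.4000015258789], [665.4000244140625, 262.0], [492.70001220703125, 337.70001220703125]]
wall [187 229  39  61 888] z pct [83.  83.5 84.  84.9 86.8] rect [453.3 164.4] [354.3 119.9] 37.32
[[276.0, 104.69999694824219], [348.70001220703125, 9.300000190734863], [630.5, 224.10000610351562], [557.7999877929688, 319.5]]
bed [ 399  220   29   56 1071] z pct [46.2 48.9 50.1 50.9 52.3] rect [ 558.6 -187.4] [ 44.4 115.1] 76.55
[[497.3999938964844, -195.60000610351562], [609.4000244140625, -222.3000030517578], [619.7000122070312, -179.1999969482422], [507.79998779296875, -152.39999389648438]]
bed+stop [ 399  214   30   62 1275] z pct [46.3 49.1 50.4 51.6 57.9] rect [ 471.4 -125
[... 253 characters left out ...]
1.4] [43.8 17.7] 79.38
[[603.5, -221.3000030517578], [620.9000244140625, -224.60000610351562], [629.0, -181.5], [611.5999755859375, -178.3000030517578]]
foot [ 385  215   50   73 1536] z pct [ 4.7  6.9  8.1  9.4 12.1] rect [ 560.  -187.5] [ 91.5 155.4] 77.09
[[474.0, -214.6999969482422], [625.5, -249.39999389648438], [645.9000244140625, -160.1999969482422], [494.5, -125.5]]
(203, 293) [481.4 244.7  73.6] [161 107  65]
(206, 260) [546.  236.7  83.5] [85 86 90]
(410, 250) [ 551.2 -179.4   50.6] [224 225 226]
(415, 219) [ 615.2 -194.7   59. ] [230 231 233]
(413, 235) [ 584.  -189.7   46.6] [227 227 229]
(405, 265) [ 520.  -165.9   51.1] [228 229 230]
(196, 297) [474.2 258.6  73.4] [153 100  60]
```

View pics/crop.png

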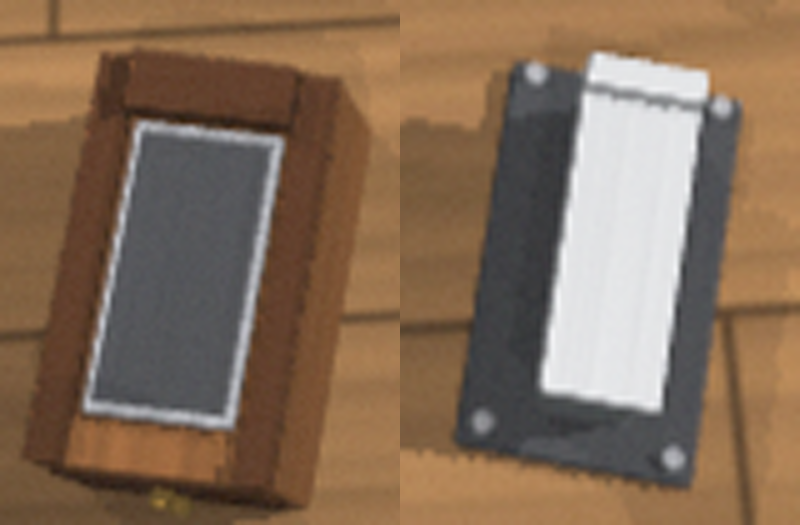

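The crop gives clean corners for the plate, the bed edges and the lip, so I'll cast rays through them onto the right planes.

```bash
cat >> h.py <<'E'
def cast(uv,zz,c):
    f=240/np.tan(np.radians(c['vfov'])/2); V=np.linalg.inv(np.array(c['view']))
    uv=np.atleast_2d(uv).astype(float)
    r=np.c_[(uv[:,0]-c['cx'])/f,(uv[:,1]-c['cy'])/f,np.ones(len(uv))]@V[:3,:3].T
    o=V[:3,3]; t=(zz-o[2])/r[:,2]; return o+t[:,None]*r
def ang(a): return round(float(np.degrees(np.arctan2(a[1],a[0]))),2)
E
python3 - <<'E'
from h import *
c=manip.get_calibration('top'); z=np.load('top0.npz'); P=z['P']
pl=cast([(197,229.4),(226.8,233),(217,290.6),(186.6,287.4)],82,c)
print('plate',pl.round(1).tolist(),'c',pl.mean(0).round(1),'L',np.linalg.norm(pl[0]-pl[3]),np.linalg.norm(pl[1]-pl[2]),'W',np.linalg.norm(pl[0]-pl[1]),np.linalg.norm(pl[2]-pl[3]),ang(pl[0]-pl[3]),ang(pl[1]-pl[2]))
b=cast([(408.6,220.8),(428.4,223),(420.5,275.3),(399.7,272.4)],49.5,c)
print('bed',b.round(1).tolist(),'stop',b[:2].mean(0).round(1),'L',np.linalg.norm(b[0]-b[3]),np.linalg.norm(b[1]-b[2]),'W',np.linalg.norm(b[0]-b[1]),np.linalg.norm(b[2]-b[3]),ang(b[0]-b[3]),ang(b[1]-b[2]))
l=cast([(184,297.6),(213.6,302)],74,c); print('lip',l.round(1).tolist(),l.mean(0).round(1),ang(l[0]-l[1])-90)
for n,poly in(('floor',[(187,290),(214,294),(213,299),(186,296)]),('ptop',[(198,232),(224,235),(215,287),(190,284)]),('bed',[(410,225),(426,227),(418,273),(402,270)]),('table',[(300,320),(380,320),(380,350),(300,350)])):
    m=np.zeros((480,640),np.uint8); cv2.fillPoly(m,[np.array(poly)],1); Q=P[m>0]; Q=Q[z['d'][m>0]>0]; print(n,np.median(Q[:,2]).round(2),len(Q))
E
```

```text
plate [[611.0, 255.7, 82.0], [600.1, 195.1, 82.0], [483.4, 215.0, 82.0], [493.1, 275.0, 82.0]] c [546.9 235.2  82. ] L 119.50565139652471 118.32503216581794 W 61.60069526569457 60.82038389498344 -9.31 -9.68
bed [[614.7, -182.9, 49.5], [607.6, -224.2, 49.5], [497.1, -196.0, 49.5], [505.4, -153.8, 49.5]] stop [ 611.1 -203.5   49.5] L 113.0468151930535 114.03013893530998 W 41.90678195584872 42.96293883110718 -14.9 -14.33
lip [[474.2, 282.2, 74.0], [462.3, 223.5, 74.0]] [468.2 252.9  74. ] -11.480000000000004
floor 74.57 185
ptop 83.08 1425
bed 50.24 807
table 0.61 2498
```

Request:
carry_out(jaw=[-1,-1,-1,-1,-1,-1,-1,-1], translation=[[-0.04,-0.023,0],[-0.08,-0.046,0],[-0.115,-0.066,0],[-0.15,-0.086,0],[-0.185,-0.106,0],[-0.22,-0.126,0],[-0.233,-0.134,0],[-0.233,-0.134,0]], yaw=[0,0,0,0,0,0,0,0])

```text
time: 0.82
ee_pos: [402.7, 428.6, 231.3]
ee_rot: [0.172, 0.985, -0.001, 0.001]
ft_force: [0.7, -0.1, -0.4]
gripper_width: 0.1
```

Request:
carry_out(jaw=[-1,-1,-1,-1,-1,-1,-1,-1], translation=[[-0.04,-0.023,0],[-0.08,-0.046,0],[-0.115,-0.066,0],[-0.15,-0.086,0],[-0.185,-0.106,0],[-0.22,-0.126,0],[-0.233,-0.134,0],[-0.233,-0.134,0]], yaw=[-0.05,-0.1,-0.169,-0.169,-0.169,-0.169,-0.169,-0.169])

```text
time: 1.48
ee_pos: [577.1, 225.8, 231.0]
ee_rot: [0.087, 0.996, -0.001, 0.001]
ft_force: [0.5, -0.7, 0.2]
gripper_width: -0.4
```

Run:
```python
from h import *
p,d,c=cam('wrist'); save('w1.png',p); np.savez('w1.npz',p=p,P=pts(d,c),d=d); np.save('w1c.npy',c,allow_pickle=True); print(manip.sense()['ee_pos'],np.linalg.inv(c['view'])[:3,3])
```

```text
[574.99157993 229.30705131 230.82827801] [496.04709457 240.46678467 373.38422361]
```

View pics/w1.png

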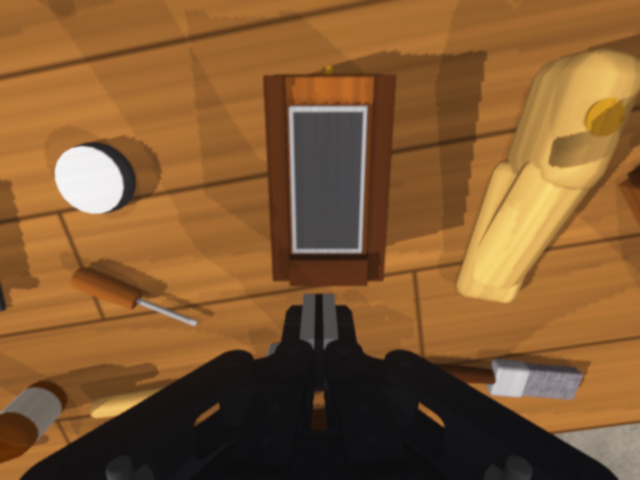

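The wrist view shows the plate at about (288..368, 105..255). The lip edge is at row 75 and the knob at (328,69).

Run:
```python
from h import *
c=np.load('w1c.npy',allow_pickle=True).item(); z=np.load('w1.npz'); p=z['p'].astype(int)
m=np.zeros((480,640),np.uint8); m[95:265,275:380]=1; m&=(p.max(-1)-p.min(-1)<35)&1==1
n,l,s,_=cv2.connectedComponentsWithStats(m); i=1+s[1:,4].argmax()
r=cv2.minAreaRect(np.argwhere(l==i)[:,::-1].astype(np.float32)); print(s[i])
h=cv2.convexHull(np.argwhere(l==i)[:,::-1].astype(np.int32)); q=cv2.approxPolyDP(h,6,True)[:,0]; print(q.tolist())
pl=cast(q,82.3,c); print(pl.round(1).tolist(),pl.mean(0).round(1),[round(float(np.linalg.norm(pl[k]-pl[k-1])),1) for k in range(len(pl))],[ang(pl[k]-pl[k-1]) for k in range(len(pl))])
lip=cast([(289,76),(373,76)],74.2,c); print('lip',lip.round(1).tolist(),lip.mean(0).round(1),ang(lip[0]-lip[1]))
for nme,sl in(('floor',np.s_[82:100,295:365]),('ptop',np.s_[115:245,298:358])): print(nme,np.median(z['P'][sl][...,2]).round(2))
print(manip.sense()['ee_pos'],manip.sense()['ee_rot'])
```

```text
[  289   105    79   155 11430]
[[366, 258], [290, 258], [290, 106], [367, 107]]
[[616.7, 260.5, 82.3], [605.3, 195.1, 82.3], [483.3, 219.8, 82.3], [494.1, 277.5, 82.3]] [549.8 238.2  82.3] [123.8, 66.4, 124.5, 58.7] [-7.87, -99.89, 168.58, 79.34]
lip [[461.7, 222.7, 74.2], [472.8, 285.9, 74.2]] [467.3 254.3  74.2] -99.98
floor 74.24
ptop 82.57
[574.99157993 229.30705131 230.82827801] [ 8.50451414e-02  9.96377038e-01 -3.31940279e-04 -1.12473170e-04]
```

Request:
carry_out(jaw=[-1,-1,-1,-1,-1,-1,-1,-1], translation=[[0,0.003,0.035],[0,0.003,0.07],[0,0.003,0.1],[0,0.003,0.12],[0,0.003,0.132],[0,0.003,0.138],[0,0.003,0.14],[0,0.003,0.14]], yaw=[0,0,0,0,0,0,0,0])

```text
time: 2.2
ee_pos: [574.5, 235.4, 91.9]
ee_rot: [0.082, 0.997, 0.001, 0.0]
ft_force: [0.1, -0.4, 0.8]
gripper_width: -0.1
```

Request:
carry_out(jaw=[-1,-1,-1,-1], translation=[[0,0,0.002],[0,0,0.004],[0,0,0.005],[0,0,0.005]], yaw=[0,0,0,0])

```text
time: 2.53
ee_pos: [574.5, 234.3, 86.7]
ee_rot: [0.083, 0.997, 0.0, 0.0]
ft_force: [0.1, -0.9, -0.3]
gripper_width: -0.0
```

Request:
carry_out(jaw=[-1,-1,-1], translation=[[0,0,0.001],[0,0,0.001],[0,0,0.001]], yaw=[0,0,0])

```text
time: 2.78
ee_pos: [574.4, 234.2, 85.4]
ee_rot: [0.083, 0.997, 0.0, 0.0]
ft_force: [-0.4, 0.6, 0.6]
gripper_width: -0.3
```

Request:
carry_out(jaw=[-1,-1,-1], translation=[[0,0,0.001],[0,0,0.001],[0,0,0.001]], yaw=[0,0,0])

```text
time: 3.03
ee_pos: [574.3, 234.3, 84.2]
ee_rot: [0.083, 0.997, 0.0, -0.0]
ft_force: [-0.4, 0.7, 0.4]
gripper_width: 0.1
```

Request:
carry_out(jaw=[-1,-1,-1], translation=[[0,0,0.0007],[0,0,0.0007],[0,0,0.0007]], yaw=[0,0,0])

```text
time: 3.28
ee_pos: [574.3, 234.3, 83.5]
ee_rot: [0.083, 0.997, 0.0, -0.0]
ft_force: [0.2, -0.2, 0.1]
gripper_width: -0.2
```

Request:
carry_out(jaw=[-1,-1,-1], translation=[[0,0,0.0007],[0,0,0.0007],[0,0,0.0007]], yaw=[0,0,0])

```text
time: 3.53
ee_pos: [574.3, 234.3, 82.9]
ee_rot: [0.083, 0.997, 0.0, -0.0]
ft_force: [-0.0, 0.4, 0.1]
gripper_width: 0.1
```

Request:
carry_out(jaw=[-1,-1,-1], translation=[[0,0,0.0005],[0,0,0.0005],[0,0,0.0005]], yaw=[0,0,0])

```text
time: 3.78
ee_pos: [574.4, 234.3, 82.5]
ee_rot: [0.083, 0.997, 0.0, 0.0]
ft_force: [0.1, -0.8, 0.1]
gripper_width: -0.4
```

Request:
carry_out(jaw=[-1,-1,-1], translation=[[0,0,0.0005],[0,0,0.0005],[0,0,0.0005]], yaw=[0,0,0])

```text
time: 4.03
ee_pos: [574.4, 234.4, 82.4]
ee_rot: [0.083, 0.997, 0.0, 0.0]
ft_force: [-2.1, -1.4, 5.6]
gripper_width: -0.0
```

Request:
carry_out(jaw=[-1,-1,-1], translation=[[0,0,0.0005],[0,0,0.0005],[0,0,0.0005]], yaw=[0,0,0])

```text
time: 4.28
ee_pos: [574.6, 234.4, 82.5]
ee_rot: [0.083, 0.997, 0.0, 0.0]
ft_force: [-0.5, -1.5, 8.0]
gripper_width: -0.0
```

Request:
carry_out(jaw=[-1,-1,-1,-1,-1], translation=[[0.002,0,0.0002],[0.004,0,0.0002],[0.006,0,0.0002],[0.008,0,0.0002],[0.01,0,0.0002]], yaw=[0,0,0,0,0])

```text
time: 4.7
ee_pos: [566.6, 236.2, 82.4]
ee_rot: [0.083, 0.997, 0.001, 0.002]
ft_force: [2.9, -0.6, 5.0]
gripper_width: 0.1
```

Request:
carry_out(jaw=[-1,-1,-1,-1,-1], translation=[[0.002,0,0],[0.004,0,0],[0.006,0,0],[0.008,0,0],[0.01,0,0]], yaw=[0,0,0,0,0])

```text
time: 5.12
ee_pos: [556.7, 237.9, 82.4]
ee_rot: [0.083, 0.997, 0.001, 0.002]
ft_force: [2.4, -0.1, 5.1]
gripper_width: 0.1
```

```bash
cat >> h.py <<'E'
def plate_wrist(name=None,zt=82.4):
    p,d,c=cam('wrist')
    if name: save(name,p)
    q=p.astype(int); P=pts(d,c)
    m=((q.max(-1)-q.min(-1)<35)&(abs(P[...,2]-zt)<6)&(d>0)).astype(np.uint8); m=cv2.morphologyEx(m,cv2.MORPH_OPEN,np.ones((3,3)))
    n,l,s,_=cv2.connectedComponentsWithStats(m); i=1+s[1:,4].argmax(); print('blob',s[i])
    uv=np.argwhere(l==i)[:,::-1]; Q=cast(uv,zt,c)[:,:2]
    return Q,uv,c
E
python3 - <<'E'
from h import *
Q,uv,c=plate_wrist('w2.png'); e=np.array([.985,-.174]); n=np.array([.174,.985]); L=np.array([467.4,253.6])
x=(Q-L)@e; y=(Q-L)@n; print('front end x in lip',np.percentile(x,[0.3,1,2]).round(1),'y',np.percentile(y,[1,50,99]).round(1)); print(manip.sense()['ft_force'])
E
```

```text
blob [  236   106   159   253 31507]
front end x in lip [4.  4.5 5.2] y [-31.1  -2.5  27.4]
[ 1.73509087 -0.07044992  6.22967152]
```

Request:
carry_out(jaw=[-1,-1,-1,-1,-1,-1,-1,-1], translation=[[0.003,0,0.0002],[0.006,0,0.0002],[0.009,0,0.0002],[0.012,0,0.0002],[0.015,0,0.0002],[0.018,0,0.0002],[0.021,0,0.0002],[0.024,0,0.0002]], yaw=[0,0,0,0,0,0,0,0])

```text
time: 5.83
ee_pos: [533.2, 242.0, 82.4]
ee_rot: [0.083, 0.997, 0.001, 0.003]
ft_force: [1.8, -0.3, 5.7]
gripper_width: -0.0
```

Request:
carry_out(jaw=[-1,-1,-1,-1,-1,-1,-1], translation=[[0.003,0,0],[0.006,0,0],[0.009,0,0],[0.012,0,0],[0.015,0,0],[0.018,0,0],[0.02,0,0]], yaw=[0,0,0,0,0,0,0])

```text
time: 6.42
ee_pos: [513.4, 245.5, 82.4]
ee_rot: [0.083, 0.997, 0.001, 0.002]
ft_force: [2.8, -0.6, 4.6]
gripper_width: -0.2
```

Run:
```python
from h import *
Q,uv,c=plate_wrist('w3.png'); e=np.array([.985,-.174]); n=np.array([.174,.985]); L=np.array([467.4,253.6])
x=(Q-L)@e; y=(Q-L)@n; print('front end x in lip',np.percentile(x,[0.3,1,2]).round(1),'y',np.percentile(y,[1,50,99]).round(1)); print(manip.sense()['ft_force'])
```

```text
blob [  236   107   159   252 31325]
front end x in lip [-39.6 -39.1 -38.4] y [-31.2  -2.6  27.2]
[1.62661692 0.20590307 6.27924573]
```

Request:
carry_out(jaw=[-1,-1,-1,-1,-1,-1], translation=[[0.003,0,0],[0.006,0,0],[0.008,0,0],[0.01,0,0],[0.01,0,0],[0.01,0,0]], yaw=[0,0,0,0,0,0])

```text
time: 6.97
ee_pos: [503.3, 247.2, 82.4]
ee_rot: [0.083, 0.997, 0.001, 0.002]
ft_force: [1.5, -0.1, 7.7]
gripper_width: -0.0
```

Request:
carry_out(jaw=[-1,-1,-1,-1,-1,-1,-1,-1], translation=[[0,0,-0.001],[0,0,-0.003],[0,0,-0.01],[0,0,-0.04],[0,0,-0.08],[0,0,-0.1],[0,0,-0.1],[0,0,-0.1]], yaw=[0,0,0,0,0,0,0,0])

```text
time: 7.63
ee_pos: [501.7, 246.8, 182.3]
ee_rot: [0.083, 0.997, 0.001, 0.001]
ft_force: [0.0, -0.3, -0.3]
gripper_width: 0.3
```

Run:
```python
from h import *
Q,uv,c=plate_wrist('w4.png'); e=np.array([.985,-.174]); n=np.array([.174,.985]); L=np.array([467.4,253.6])
q=cv2.boxPoints(cv2.minAreaRect(Q.astype(np.float32))); print(q.round(1).tolist(),q.mean(0),[ang(q[k]-q[k-1]) for k in range(4)])
x=(Q-L)@e; y=(Q-L)@n; print('x',np.percentile(x,[0.3,1,2,99,99.7]).round(1),'y',np.percentile(y,[1,50,99]).round(1)); s=manip.sense();print(s['ee_pos'],s['ee_rot'],s['ft_force'])
```

```text
blob [  271   115    93   169 14562]
[[413.1000061035156, 230.5], [529.9000244140625, 210.5], [540.0, 269.3999938964844], [423.20001220703125, 289.3999938964844]] [476.5528  249.94287] [-99.71, -9.71, 80.29, 170.29]
x [-49.5 -48.8 -47.8  67.8  68.8] y [-31.3  -2.1  27.1]
[500.84029589 246.290271   180.86385802] [ 8.27597205e-02  9.96569503e-01 -5.79130093e-05 -2.27799659e-04] [-0.1024163   0.73740555 -0.6594198 ]
```

View pics/w4.png

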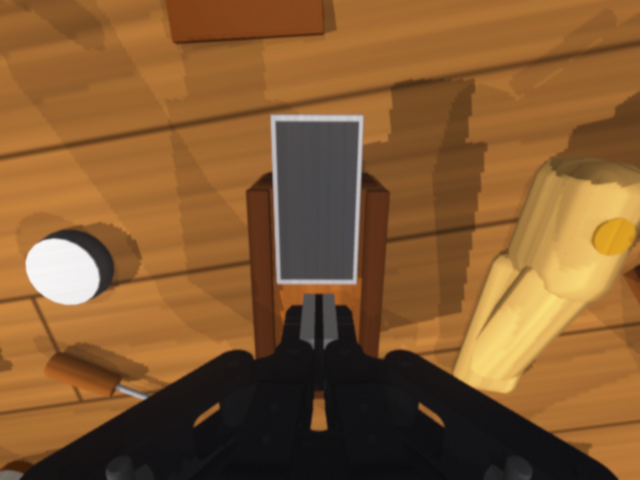

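Overhang is about 50 mm, with the plate centred at (476.5, 250), yaw -9.7°, and still flat. Next I open the jaw, move over the overhang and descend.

Request:
carry_out(jaw=[1,1,1,1,1,1,1,1], translation=[[0.02,0,0],[0.04,0,0],[0.052,0,0],[0.052,0,0],[0.052,0,0.03],[0.052,0,0.055],[0.052,0,0.065],[0.052,0,0.065]], yaw=[0,0,0,0,0,0,0,0])

```text
time: 8.35
ee_pos: [448.9, 253.7, 113.3]
ee_rot: [0.083, 0.997, -0.002, -0.002]
ft_force: [-0.3, 1.1, -0.3]
gripper_width: 85.6
```

Run:
```python
from h import *
p,d,c=cam('wrist'); save('w5.png',p); s=manip.sense();print(s['ee_pos'],s['ee_rot'],s['ft_force'],s['gripper_width'])
```

```text
[449.98521876 254.41730043 114.90733842] [ 8.30887186e-02  9.96541169e-01 -9.86831461e-04 -9.94498166e-04] [ 0.70902595 -0.67559423  0.35992025] 85.54050320989556
```

View pics/w5.png

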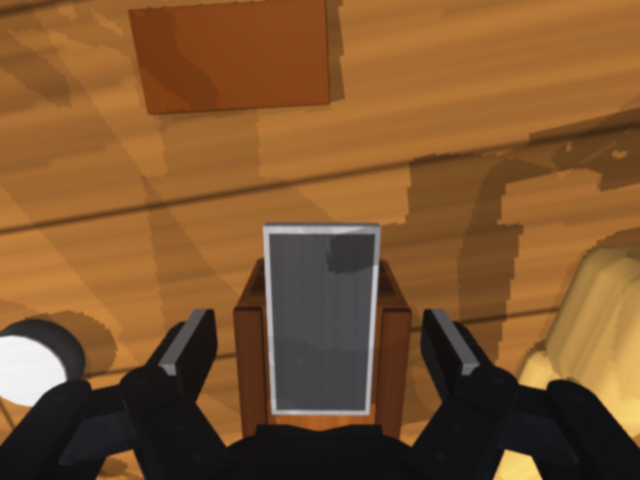

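Run:
```python
from h import *
c=manip.get_calibration('wrist'); e=np.array([.986,-.167]); L=np.array([467.4,253.6])
print(((cast([(250,309),(400,309)],80.2,c)[:,:2]-L)@e).round(1), ((cast([(264,224),(380,224),(272,415),(370,415)],82.4,c)[:,:2]-L)@e).round(1))
```

```text
[1.2 0.9] [-48.9 -49.   73.7  73.4]
```

Request:
carry_out(jaw=[1,1,1,1,1], translation=[[0,0,0.02],[0,0,0.04],[0,0,0.055],[0,0,0.059],[0,0,0.059]], yaw=[0,0,0,0,0])

```text
time: 8.82
ee_pos: [450.5, 255.1, 57.1]
ee_rot: [0.083, 0.997, -0.0, -0.0]
ft_force: [-0.1, 0.1, -0.2]
gripper_width: 85.4
```

Request:
carry_out(jaw=[0.6,0.5,0.45,0.42,0.38,0.2,-0.2,-1], translation=[[0,0,0],[0,0,0],[0,0,0],[0,0,0],[0,0,0],[0,0,0],[0,0,0],[0,0,0]], yaw=[0,0,0,0,0,0,0,0])

```text
time: 9.48
ee_pos: [450.6, 255.3, 58.2]
ee_rot: [0.083, 0.997, 0.0, 0.001]
ft_force: [-1.8, -1.0, 7.5]
gripper_width: 58.6
```

Request:
carry_out(jaw=[-1,-1,-1], translation=[[0,0,0],[0,0,0],[0,0,0]], yaw=[0,0,0])

```text
time: 9.73
ee_pos: [450.6, 255.3, 58.2]
ee_rot: [0.083, 0.997, 0.001, 0.001]
ft_force: [-2.0, -0.5, 6.1]
gripper_width: 58.7
```

Request:
carry_out(jaw=[-1,-1,-1,-1,-1,-1,-1,-1], translation=[[0,0,-0.002],[0,0,-0.006],[0,0,-0.012],[0,0,-0.02],[0,0,-0.03],[0,0,-0.045],[0,0,-0.06],[0,0,-0.06]], yaw=[0,0,0,0,0,0,0,0])

```text
time: 10.4
ee_pos: [452.0, 256.2, 120.3]
ee_rot: [0.083, 0.997, 0.002, 0.002]
ft_force: [0.9, 1.0, -2.9]
gripper_width: 58.4
```

```bash
cat >> h.py <<'E'
def held():
    p,d,c=cam('wrist'); P=pts(d,c); tz=manip.sense()['ee_pos'][2]
    q=p.astype(int); m=((q.max(-1)-q.min(-1)<35)&(abs(P[...,2]-tz-22)<30)&(d>0)).astype(np.uint8)
    m[:,:240]=0;m[:,400:]=0;m[425:]=0
    n,l,s,_=cv2.connectedComponentsWithStats(cv2.erode(m,np.ones((5,5)))); i=1+s[1:,4].argmax(); Q=P[l==i]; print('blob',s[i])
    for _ in range(3):
        A=np.c_[Q[:,:2]-Q[:,:2].mean(0),np.ones(len(Q))]; k=np.linalg.lstsq(A,Q[:,2],rcond=None)[0]; r=Q[:,2]-A@k; Q=Q[abs(r)<3]
    print('slope x,y deg',np.degrees(k[:2]).round(2),'z mean',k[2].round(1),'at',Q[:,:2].mean(0).round(1),len(Q)); return p,c,P,l==i
E
python3 - <<'E'
from h import *
p,c,P,m=held(); save('w6.png',p); s=manip.sense(); print(s['ee_pos'],s['ee_rot'],s['ft_force'],s['gripper_width'])
E
```

```text
blob [  242   259   156   164 22503]
slope x,y deg [0.16 0.18] z mean 144.4 at [451.1 256.5] 22157
[451.21670173 255.85019629 118.91501238] [0.08281459 0.9965625  0.00145431 0.00167844] [ 0.64254889  0.55394923 -3.17956368] 58.609437520814026
```

View pics/w6.png

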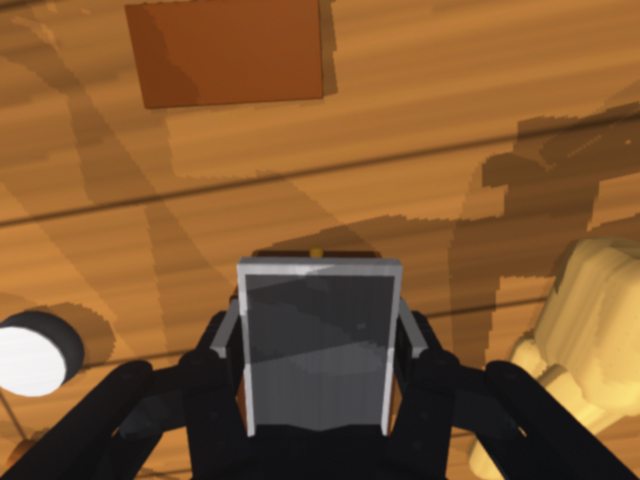

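Lifted and level: the slope is under 0.3° and the plate top is about 24.2 mm above the TCP. I'll carry it high to the far side of the stand so the wrist camera can see the bed without the plate in the way.

Request:
carry_out(jaw=[-1,-1,-1,-1,-1,-1,-1,-1], translation=[[0,0,-0.01],[0,0,-0.03],[0,0,-0.05],[0,0,-0.07],[0,0,-0.09],[0,0,-0.11],[0,0,-0.125],[0,0,-0.13]], yaw=[0,0,0,0,0,0,0,0])

```text
time: 11.12
ee_pos: [450.8, 255.5, 249.2]
ee_rot: [0.083, 0.997, 0.001, 0.001]
ft_force: [0.4, 1.0, -3.3]
gripper_width: 58.6
```

Request:
carry_out(jaw=[-1,-1,-1,-1,-1,-1,-1,-1], translation=[[-0.006,-0.01,0],[-0.018,-0.031,0],[-0.032,-0.055,0],[-0.046,-0.08,0],[-0.06,-0.105,0],[-0.074,-0.13,0],[-0.088,-0.155,0],[-0.102,-0.18,0]], yaw=[0,0,0,0,0,0,0,0])

```text
time: 11.78
ee_pos: [520.0, 58.0, 245.2]
ee_rot: [0.083, 0.997, -0.001, -0.002]
ft_force: [0.8, 0.7, -3.0]
gripper_width: 58.7
```

Request:
carry_out(jaw=[-1,-1,-1,-1,-1,-1,-1,-1], translation=[[-0.014,-0.025,0],[-0.028,-0.05,0],[-0.042,-0.075,0],[-0.056,-0.1,0],[-0.07,-0.125,0],[-0.084,-0.15,0],[-0.098,-0.175,0],[-0.11,-0.195,0]], yaw=[0,0.01,0.03,0.05,0.079,0.079,0.079,0.079])

```text
time: 12.45
ee_pos: [595.9, -153.4, 244.9]
ee_rot: [0.123, 0.992, -0.001, -0.002]
ft_force: [0.5, -0.5, -3.6]
gripper_width: 58.4
```

Request:
carry_out(jaw=[-1,-1,-1,-1,-1,-1], translation=[[-0.01,-0.018,0],[-0.02,-0.035,0],[-0.027,-0.048,0],[-0.027,-0.048,0],[-0.027,-0.048,0],[-0.027,-0.048,0]], yaw=[0,0,0,0,0,0])

```text
time: 12.95
ee_pos: [611.3, -201.8, 246.0]
ee_rot: [0.122, 0.993, 0.001, -0.001]
ft_force: [0.1, -0.3, -2.6]
gripper_width: 58.6
```

Run:
```python
from h import *
p,c,P,m=held(); save('w7.png',p); np.savez('w7.npz',p=p,P=P); np.save('w7c.npy',c,allow_pickle=True); s=manip.sense(); print(s['time'],s['ee_pos'],s['ee_rot'],s['ft_force'],s['gripper_width'])
```

```text
blob [  242   260   156   163 22063]
slope x,y deg [-0.31  0.08] z mean 270.0 at [ 611.  -201.7] 21841
13.0 [ 611.52054794 -201.27307302  246.27146414] [ 1.21151385e-01  9.92633523e-01  6.67999083e-04 -7.64645046e-04] [ 0.23964017  0.39102663 -2.69947727] 58.67052196909328
```

View pics/w7.png

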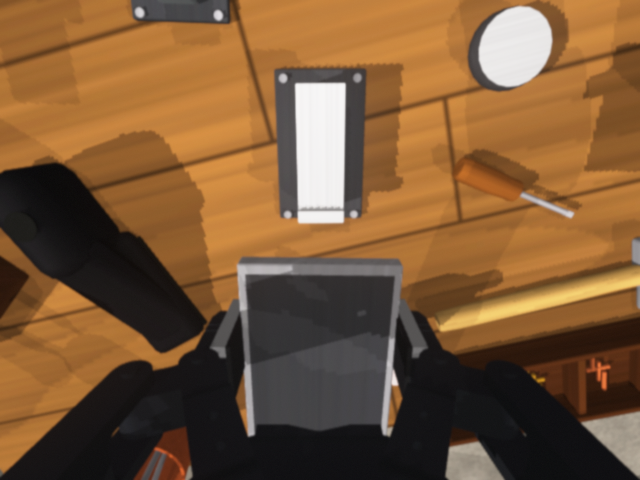

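The bed is visible from about (295,83) to (345,209), with the stop line at row 209. The plate's -x end is at row 260, columns 240–401.

Run:
```python
from h import *
c=np.load('w7c.npy',allow_pickle=True).item(); z=np.load('w7.npz'); p=z['p'].astype(int);P=z['P']
g=p.min(-1); m=np.zeros((480,640),np.uint8); m[72:230,285:356]=(g[72:230,285:356]>175)
ed={'L':[],'R':[]}
for v in range(90,203,4):
    u=np.where(m[v])[0]; ed['L'].append((u.min()-.5,v)); ed['R'].append((u.max()+.5,v))
A={k:cast(v,49.6,c) for k,v in ed.items()}
for k in A: 
    vx,vy,x0,y0=cv2.fitLine(A[k][:,:2].astype(np.float32),cv2.DIST_HUBER,0,.01,.01).ravel(); print(k,ang((vx,vy) if vx>0 else (-vx,-vy)),(x0,y0))
mid=(A['L']+A['R'])/2; vx,vy,x0,y0=cv2.fitLine(mid[:,:2].astype(np.float32),cv2.DIST_HUBER,0,.01,.01).ravel(); e=np.array([vx,vy])*np.sign(vx); n=np.array([-e[1],e[0]]);o=np.array([x0,y0])
print('axis',ang(e),o,'W',np.mean((A['L']-A['R'])[:,:2]@n).round(1))
print('col brightness',[(v,int(g[v,300:342].mean())) for v in range(78,90)],[(v,int(g[v,300:342].mean())) for v in range(203,228)])
for v in (82.5,208.5,209.5,210.5): print(v,((cast([(321,v)],49.6,c)[0,:2]-o)@e).round(1))
print('bed z',np.median(P[95:200,300:340,2]).round(2))
# plate pose: front end edge top (z=270)
uv=[(239.5,260),(401.5,261)]; zz=246.5+24.2; f=cast(uv,zz,c)[:,:2]; print('plate front',f.round(1).tolist(),f.mean(0),'W',np.linalg.norm(f[0]-f[1]),'yaw',ang(f[1]-f[0])-90)
t=np.array([611.4,-201.8]); print('TCP',t,'perp offset',(f.mean(0)-t)@e,(f.mean(0)-t)@n,'tcp y rel axis',(t-o)@n,'front y rel axis',(f.mean(0)-o)@n)
print('tcp x rel o',(t-o)@e)
s=manip.sense();print(s['ee_pos'],s['ee_rot'])
```

```text
L -13.44 (np.float32(548.2841), np.float32(-207.21144))
R -13.34 (np.float32(558.86487), np.float32(-164.58076))
axis -13.42 [ 542.16656 -183.13293] W -43.9
col brightness [(78, 73), (79, 72), (80, 71), (81, 78), (82, 126), (83, 197), (84, 234), (85, 242), (86, 244), (87, 244), (88, 244), (89, 244)] [(203, 239), (204, 238), (205, 233), (206, 221), (207, 197), (208, 171), (209, 150), (210, 163), (211, 208), (212, 233), (213, 240), (214, 241), (215, 241), (216, 241), (217, 241), (218, 240), (219, 240), (220, 239), (221, 234), (222, 204), (223, 140), (224, 83), (225, 62), (226, 59), (227, 58)]
82.5 -41.3
208.5 71.2
209.5 72.2
210.5 73.2
bed z 49.36
plate front [[570.8, -220.6], [585.0, -165.0]] [ 577.90377313 -192.7858631 ] W 57.438057887306584 yaw -14.329999999999998
TCP [ 611.4 -201.8] perp offset -34.67363516958576 0.995416197772979 tcp y rel axis -2.0921764775170395 front y rel axis -1.0967602797440623
tcp x rel o 71.67531268618876
[ 611.52054794 -201.27307302  246.27146414] [ 1.21151385e-01  9.92633523e-01  6.67999083e-04 -7.64645046e-04]
```

Checks on the stand: width 43.9 mm (44 given), length 113 mm (113 given), yaw -13.4°. I'll shift back 94 mm so the plate stays about 8 mm short of the stop, then go down.

Request:
carry_out(jaw=[-1,-1,-1,-1,-1,-1,-1,-1], translation=[[0.015,0.0017,0],[0.035,0.0017,0],[0.055,0.0017,0],[0.075,0.0017,0],[0.09,0.0017,0],[0.0945,0.0017,0],[0.0945,0.0017,0.015],[0.0945,0.0017,0.04]], yaw=[-0.008,-0.008,-0.008,-0.008,-0.008,-0.008,-0.008,-0.008])

```text
time: 13.67
ee_pos: [523.1, -178.0, 209.8]
ee_rot: [0.117, 0.993, 0.0, 0.004]
ft_force: [1.1, -0.4, -3.4]
gripper_width: 58.4
```

Request:
carry_out(jaw=[-1,-1,-1,-1,-1,-1,-1,-1], translation=[[0,0,0.025],[0,0,0.05],[0,0,0.075],[0,0,0.1],[0,0,0.125],[0,0,0.145],[0,0,0.155],[0,0,0.155]], yaw=[0,0,0,0,0,0,0,0])

```text
time: 14.33
ee_pos: [519.7, -177.1, 49.9]
ee_rot: [0.117, 0.993, 0.0, -0.002]
ft_force: [0.7, 0.1, -3.3]
gripper_width: 58.3
```

Run:
```python
from h import *
p,c,P,m=held()
s=manip.sense(); print(s['time'],s['ee_pos'],s['ee_rot'],s['ft_force'],s['gripper_width'])
p,d,c=cam('side'); u=p[290:370,320:440]; cv2.imwrite('pics/s8.png',cv2.cvtColor(cv2.resize(p[230:380,300:460],(800,750)[:2]if 0 else (640,600),interpolation=2),cv2.COLOR_RGB2BGR))
e=np.array([.9727,-.2320]);n=np.array([.2320,.9727]);o=np.array([542.17,-183.13]); t=s['ee_pos'][:2]; print((t-o)@e,(t-o)@n)
```

```text
blob [  242   258   156   165 22207]
slope x,y deg [-0.41  0.06] z mean 74.0 at [ 519.  -176.9] 21826
14.3833 [ 520.71330022 -177.71332825   51.46007348] [ 1.17572233e-01  9.93064137e-01  1.64649142e-04 -6.02708643e-04] [-0.15271639 -0.71144912 -2.08516747] 58.490152321207425
-22.127599724439595 0.2908422581950889
```

View pics/s8.png

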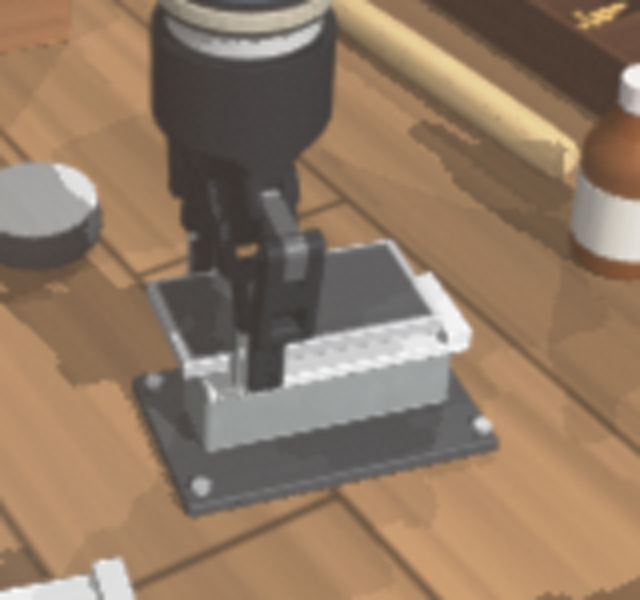

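The plate is level over the bed, short of the stop, and the fingers straddle the bed clear of it. Now lowering gently.

Request:
carry_out(jaw=[-1,-1,-1,-1,-1,-1,-1], translation=[[0,0,0.004],[0,0,0.008],[0,0,0.011],[0,0,0.013],[0,0,0.014],[0,0,0.014],[0,0,0.014]], yaw=[0,0,0,0,0,0,0])

```text
time: 15.02
ee_pos: [520.6, -178.4, 38.0]
ee_rot: [0.118, 0.993, 0.0, 0.0]
ft_force: [0.3, 0.8, -3.3]
gripper_width: 58.2
```

Request:
carry_out(jaw=[-1,-1,-1], translation=[[0,0,0.001],[0,0,0.001],[0,0,0.001]], yaw=[0,0,0])

```text
time: 15.27
ee_pos: [520.5, -178.3, 37.0]
ee_rot: [0.118, 0.993, 0.0, -0.0]
ft_force: [0.2, 0.1, -2.6]
gripper_width: 58.6
```

Request:
carry_out(jaw=[-1,-1,-1], translation=[[0,0,0.0007],[0,0,0.0007],[0,0,0.0007]], yaw=[0,0,0])

```text
time: 15.52
ee_pos: [520.5, -178.3, 36.2]
ee_rot: [0.118, 0.993, 0.0, -0.0]
ft_force: [0.1, -0.1, -3.5]
gripper_width: 58.6
```

Request:
carry_out(jaw=[-1,-1,-1], translation=[[0,0,0.001],[0,0,0.001],[0,0,0.001]], yaw=[0,0,0])

```text
time: 15.77
ee_pos: [520.5, -178.3, 35.2]
ee_rot: [0.118, 0.993, 0.0, -0.0]
ft_force: [-0.3, -0.1, -3.5]
gripper_width: 58.2
```

Request:
carry_out(jaw=[-1,-1,-1], translation=[[0,0,0.0007],[0,0,0.0007],[0,0,0.0007]], yaw=[0,0,0])

```text
time: 16.02
ee_pos: [520.5, -178.3, 34.5]
ee_rot: [0.118, 0.993, 0.0, -0.0]
ft_force: [-0.2, -0.3, -3.2]
gripper_width: 58.5
```

Request:
carry_out(jaw=[-1,-1,-1], translation=[[0,0,0.0005],[0,0,0.0005],[0,0,0.0005]], yaw=[0,0,0])

```text
time: 16.27
ee_pos: [520.6, -178.3, 34.1]
ee_rot: [0.118, 0.993, 0.0, 0.0]
ft_force: [0.2, 0.3, -3.4]
gripper_width: 58.2
```

Request:
carry_out(jaw=[-1,-1,-1], translation=[[0,0,0.0005],[0,0,0.0005],[0,0,0.0005]], yaw=[0,0,0])

```text
time: 16.52
ee_pos: [520.6, -178.3, 33.6]
ee_rot: [0.118, 0.993, 0.0, 0.0]
ft_force: [-0.4, 0.2, -2.5]
gripper_width: 58.2
```

Request:
carry_out(jaw=[-1,-1,-1], translation=[[0,0,0.0005],[0,0,0.0005],[0,0,0.0005]], yaw=[0,0,0])

```text
time: 16.77
ee_pos: [520.9, -178.4, 33.6]
ee_rot: [0.118, 0.993, 0.0, 0.0]
ft_force: [-1.1, 1.1, 2.4]
gripper_width: 58.4
```

Request:
carry_out(jaw=[-1,-1,-1], translation=[[0,0,0.0005],[0,0,0.0005],[0,0,0.0005]], yaw=[0,0,0])

```text
time: 17.02
ee_pos: [521.0, -178.5, 33.5]
ee_rot: [0.118, 0.993, 0.0, 0.001]
ft_force: [-2.2, 0.9, 7.5]
gripper_width: 58.6
```

Contact is made at about 10 N in total, so step 3 should be met. I'll ease off 0.4 mm and push toward the stop.

Request:
carry_out(jaw=[-1,-1,-1,-1,-1,-1,-1], translation=[[0,0,-0.0004],[-0.001,0,-0.0004],[-0.002,0,-0.0004],[-0.003,0,-0.0004],[-0.004,0,-0.0004],[-0.005,0,-0.0004],[-0.005,0,-0.0004]], yaw=[0,0,0,0,0,0,0])

```text
time: 17.6
ee_pos: [526.0, -179.8, 33.5]
ee_rot: [0.118, 0.993, -0.0, 0.001]
ft_force: [-1.4, 0.3, 5.6]
gripper_width: 58.5
```

Request:
carry_out(jaw=[-1,-1,-1], translation=[[-0.0005,0,0],[-0.001,0,0],[-0.001,0,0]], yaw=[0,0,0])

```text
time: 17.85
ee_pos: [526.8, -179.9, 33.5]
ee_rot: [0.118, 0.993, 0.0, 0.0]
ft_force: [-2.5, 0.5, 6.0]
gripper_width: 58.5
```

Request:
carry_out(jaw=[-1,-1,-1], translation=[[-0.0005,0,0],[-0.001,0,0],[-0.001,0,0]], yaw=[0,0,0])

```text
time: 18.1
ee_pos: [526.8, -179.9, 33.5]
ee_rot: [0.118, 0.993, 0.0, -0.001]
ft_force: [-4.2, 0.5, 7.5]
gripper_width: 58.5
```

Request:
carry_out(jaw=[-1,-1,-1], translation=[[-0.0005,0,-0.0002],[-0.001,0,-0.0003],[-0.001,0,-0.0003]], yaw=[0,0,0])

```text
time: 18.35
ee_pos: [526.8, -180.0, 33.5]
ee_rot: [0.118, 0.993, 0.0, -0.002]
ft_force: [-4.8, 1.3, 7.5]
gripper_width: 58.3
```

Run:
```python
from h import *
p,c,P,m=held(); s=manip.sense(); print(s['time'],s['ee_pos'],s['ft_force'])
p,d,c=cam('top'); cv2.imwrite('pics/t9.png',cv2.cvtColor(cv2.resize(p[200:300,370:450],(480,600),interpolation=2),cv2.COLOR_RGB2BGR))
```

```text
blob [  242   254   156   169 22851]
slope x,y deg [ 0.22 -0.05] z mean 57.7 at [ 526.4 -180.3] 22187
18.4 [ 526.81162506 -179.93927048   33.52063703] [-5.97909534  1.2807617   7.99876711]
```

View pics/t9.png

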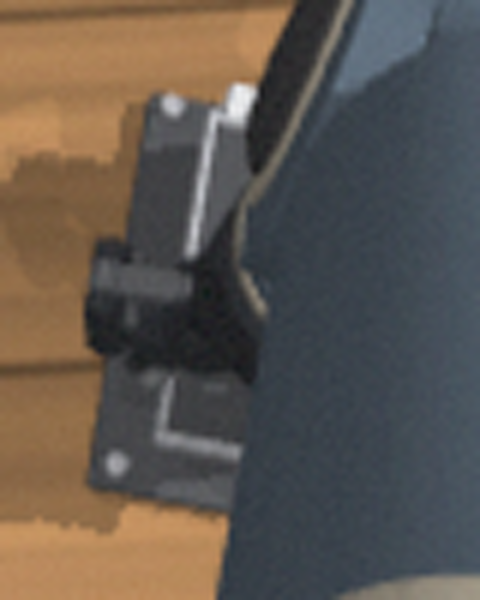

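The plate end meets the stop. Advance has ceased at x = 526.8 while the push force rises to about 6 N. Releasing.

Request:
carry_out(jaw=[0.45,0.5,0.6,0.8,1,1,1,1], translation=[[0,0,0],[0,0,0],[0,0,0],[0,0,0],[0,0,0],[0,0,0],[0,0,0],[0,0,0]], yaw=[0,0,0,0,0,0,0,0])

```text
time: 19.12
ee_pos: [528.4, -180.2, 33.2]
ee_rot: [0.118, 0.993, 0.0, 0.0]
ft_force: [-0.5, 0.9, 0.5]
gripper_width: 85.0
```

Request:
carry_out(jaw=[1,1,1,1,1,1,1,1], translation=[[0.003,0,-0.005],[0.003,0,-0.015],[0.003,0,-0.03],[0.003,0,-0.05],[0.003,0,-0.08],[-0.02,0,-0.11],[-0.05,0,-0.14],[-0.07,0,-0.17]], yaw=[0,0,0,0,0,0,0,0])

```text
time: 19.78
ee_pos: [597.7, -196.8, 206.3]
ee_rot: [0.118, 0.993, -0.0, 0.001]
ft_force: [1.6, 0.2, 0.2]
gripper_width: 85.6
```

Request:
carry_out(jaw=[1,1,1,1,1], translation=[[-0.02,0,-0.01],[-0.04,0,-0.03],[-0.04,0,-0.04],[-0.04,0,-0.04],[-0.04,0,-0.04]], yaw=[0,0,0,0,0])

```text
time: 20.2
ee_pos: [634.4, -206.1, 243.7]
ee_rot: [0.118, 0.993, 0.0, -0.0]
ft_force: [-0.8, 0.4, 0.1]
gripper_width: 85.5
```

Run:
```python
from h import *
s=manip.sense(); print(s['time'],s['ee_pos'],s['ft_force'])
p,d,c=cam('wrist'); save('w10.png',p); np.savez('w10.npz',p=p,P=pts(d,c)); np.save('w10c.npy',c,allow_pickle=True)
```

```text
20.2 [ 634.38647742 -206.08367559  243.69580106] [-0.77940834  0.36485029  0.13774781]
```

View pics/w10.png

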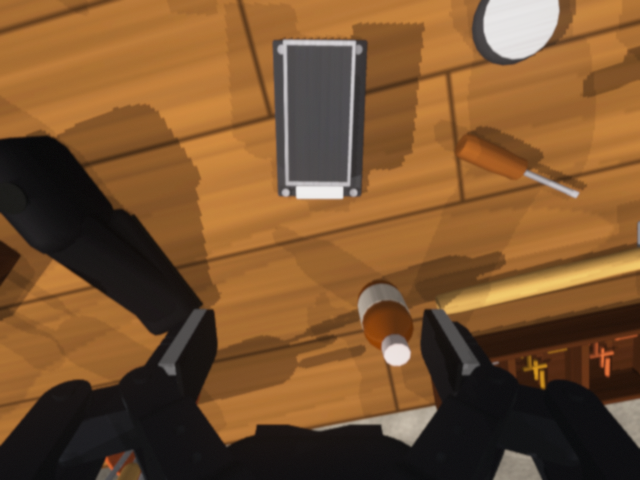

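The plate is flat on the stand, columns 283–355 and rows 41–186. The stop block sits directly below it in the image, at rows 186–199, columns 296–343. One numeric check follows.

Run:
```python
from h import *
c=np.load('w10c.npy',allow_pickle=True).item(); z=np.load('w10.npz'); p=z['p'].astype(int); g=p.min(-1)
e=np.array([.9727,-.2320]);n=np.array([.2320,.9727]);o=np.array([542.17,-183.13])
# rim brightness edges per row
R=[]
for v in range(60,175,5):
    r=g[v,270:370]; pk=[270+i for i in range(100) if r[i]>130]; R.append((v,min(pk)-.5,max(pk)+.5))
R=np.array(R); l=cast(R[:,[1,0]],57.5,c)[:,:2]; r=cast(R[:,[2,0]],57.5,c)[:,:2]; m=(l+r)/2
a=cv2.fitLine(m.astype(np.float32),cv2.DIST_HUBER,0,.01,.01).ravel(); print('yaw',ang(a[:2]*np.sign(a[0])),'W',abs(((l-r)@n)).mean(),'y rel axis',((m-o)@n).mean())
print([(v,int(g[v,300:338].mean())) for v in list(range(36,46))+list(range(178,202))])
for v in(40.5,185,186,187,188): print(v,((cast([(320,v)],57.5,c)[0,:2]-o)@e).round(1))
# stop block y vs plate y, same view
u=np.where(g[193,285:356]>150)[0]+285; s=cast([(u.min()-.5,193),(u.max()+.5,193)],55.6,c)[:,:2]; print('stop y',((s-o)@n).round(1))
print('top z corners',[np.median(z['P'][v-6:v+6,w-6:w+6,2]).round(1) for v,w in((60,300),(60,340),(165,300),(165,340))])
```

```text
yaw -14.3 W 59.65763475130366 y rel axis -1.1541735272934177
[(36, 55), (37, 51), (38, 55), (39, 94), (40, 154), (41, 192), (42, 206), (43, 205), (44, 188), (45, 147), (178, 75), (179, 77), (180, 89), (181, 125), (182, 165), (183, 186), (184, 190), (185, 191), (186, 208), (187, 228), (188, 235), (189, 236), (190, 236), (191, 236), (192, 236), (193, 236), (194, 235), (195, 235), (196, 234), (197, 226), (198, 181), (199, 114), (200, 68), (201, 56)]
40.5 -47.9
185 70.4
186 71.3
187 72.3
188 73.2
stop y [-32.8  33.5]
top z corners [np.float64(57.7), np.float64(57.6), np.float64(57.7), np.float64(57.6)]
```

```bash
python3 -c "
from workcell import manip
print(manip.job_done(), manip.sense()['time'])"
```

```text
the job is handed in; nothing more can be done
the job is handed in; nothing more can be done
```

The sharpening plate is on the leftmost stand, butted against the end stop and released, and I've handed the job in at about 20 s of the 64 s allowed. No verdict was reported.

**What I did**
- **Slide:** I pressed the plate at about 5–8 N (wrist sensor, read at the end of each move). I slid it 71 mm to an overhang of about 50 mm, still lying flat.
- **Lift and carry:** I gripped the overhanging end by its long sides and lifted it level, with under 0.5° of droop. I then carried it to the stand.
- **Set down and push:** It touched down with about 10 N on the bed. I pushed it lengthwise until it stopped moving, with about 6 N of push, then released and raised the arm clear.

**Last checks, from the wrist camera after release**

| Check | Measured | Allowed |
|---|---|---|
| Centre along the bed, from the stop | about -59.6 mm | -61.5 to -57.5 mm |
| Off centre across the bed | about -1.2 mm | ±8 mm |
| Out of line with the bed | about 0.9° | 5.7° (0.10 rad) |
| Plate top height at four points | 57.6–57.7 mm (flat) | – |

- **Stop:** There was no visible gap between the plate and the stop.
- **Contact:** The wrist force had returned to about zero.
- **Other tools:** Those in the wrist view looked undisturbed, but I did not measure them.

**Checks that failed or disagreed**
- **Stop's sideways position:** My separate check of this was no use, because it picked up the foot-plate bolts. The sideways figure above relies on the bed's centre line, measured before the plate was set down.
- **Stand's yaw:** The first estimates ranged from -12.9° to -14.9°. I used -13.4° from the close view, which also matched the stated bed size.

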